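# Hang the enamel pail on the sprung weighing stand

### The job

Lift the little enamel pail's folded-down wire bail until it stands upright, keeping the pail standing in its place, then pick the pail up by the bail's wooden grip and hang it from the twin hook of the weighing stand, the bare wire in both prongs. Let the pail's whole weight (which you are not told) pass onto the sprung hook little by little before you let go, so that the hook neither jerks nor is forced down to its stop, and leave the pail hanging still and level with the bail upright. Leave the other things on the counter where they are.

Things in the scene. Friction and masses are not known exactly. Their poses are not given: they have to be found in the camera images.
- pail: White enamel pail, 95 mm tall, 80 mm wide at the foot, 88 mm at the rim, empty, standing loose; its mass with the bail is hidden, 0.27 to 0.56 kg. Origin: centre of its underside; z up through the mouth, -x towards the side on which the bail lies folded (more or less towards the robot), y along the bail's hinge line.
- bail (a joint): Angle of the wire bail about its hinge, which runs along the pail's y, 88 mm above the underside: 0 = level, pointing to the pail's -x; pi/2 = upright; range -0.25 to 1.9. Stiff ears (0.03 N m of friction, 0.4 N at the grip): it stays where left, and a pail lifted with it aslant hangs aslant. A grip led off the arc by a few mm tips or drags the light pail.
- grip (a point): Middle of the wooden grip sleeve on the bail's top bar, 85 mm from the hinge line. Sleeve 15 mm thick, 26 mm long, axis along the pail's y, turning freely on the wire. Folded, 33 mm are free between sleeve and rim for one finger. The bar is bare 5 mm wire for 25 mm beyond each end of the sleeve; the bail's sides are 100 mm apart.
- stand: Weighing stand, fixed to the counter: dark steel base plate 190 x 130 x 12 mm, round steel post 18 mm thick and 260 mm tall. Origin: on the counter under the post; -x is the side to which the hook reaches (more or less towards the robot).
- hook: Twin hook on a sprung carriage. Origin: where the middle of the bail's bar comes to rest, 120 mm to -x of the post, 243 mm up when unloaded; axes as the stand's. It slides straight down on a lightly damped spring of about 120 N/m, stop after 65 mm: the hung pail sinks it 21 to 46 mm, by its weight. It drops or bounces if the weight comes or goes suddenly.
- seat (a point): Same point as the hook's origin, in the trough. Two dark prongs 6 mm thick, 52 mm apart (y = -26, +26 mm) reach out along -x, dip into a V trough (flat 12 mm long) and end in upturned tips, whose top is 16 mm above and 19 mm to -x of this point; the rear is as high. Bring the bar from -x over the tips, prongs passing through the bail's loop, then down.
- mug: Bystander: white enamel mug, 76 mm wide, 80 mm tall; origin: centre of its underside. Leave it alone.
- bowl: Bystander: small blue bowl, 84 mm wide, 40 mm tall; origin: centre of its underside. Leave it alone.
- spice_jar: Bystander: small glass spice jar with a dark lid, 40 mm wide, 65 mm tall; origin: centre of its underside. Leave it alone.
- salt_tin: Bystander: plain steel tin, 66 mm wide, 70 mm tall; origin: centre of its underside. Leave it alone.
- pot: Bystander: low white enamel pot without a bail, 94 mm wide, 60 mm tall; origin: centre of its underside. Leave it alone.
- spoon: Bystander: wooden spoon lying on the counter; origin: centre of its underside. Leave it alone.
- pepper_mill: Bystander: dark wooden pepper mill, 52 mm wide, 125 mm tall; origin: centre of its underside. Leave it alone.
Mind the look-alikes: they are no part of the job. What is shaped like the pail but pink, red or yellow is not meant.

How it is judged (in metres and radians):
On the way, in this order (a step that is already met when the one before it is completed fails the run):
1. the bail stands upright (within 0.25 rad) while the pail still stands level on the counter (value of joint bail between 1.32 and 1.82 rad and height (world z) of pail below 0.008 m and angle between pail's own z axis and vertical below 0.1 rad), for 0.2 s.
2. the pail is off the counter and its bail rests on the hook (height (world z) of pail above 0.015 m and contact force between pail and hook above 0.5 N and horizontal distance between grip and hook below 0.02 m), for 0.2 s.
At the end, for the whole second after the job is handed in: The pail hangs clear of the counter with the wire in both prongs (middle of the grip within 16 mm of the hook's origin in plan and no more than 6 mm above it, hinge line within 0.25 rad of the hook's y), level within 0.25 rad, bail within 0.27 rad of upright, at rest (under 40 mm/s) (height (world z) of pail above 0.015 m and contact force between pail and hook above 1.2 N and horizontal distance between grip and hook below 0.016 m and z of grip in the frame of hook below 0.006 m and angle between the y axis of pail and the y axis of hook, either way round below 0.25 rad and angle between pail's own z axis and vertical below 0.25 rad and value of joint bail between 1.3 and 1.84 rad and linear speed of pail below 0.04 m/s and velocity of joint bail below 0.2 rad/s); the robot touches nothing.
It fails at once if the pail is dragged or lifted more than 30 mm while its bail is still down (value of joint bail below 1.25 rad and distance of pail from where it was at the start of the episode above 0.03 m).
It fails at once if the pail is tipped by more than 0.35 rad (angle between pail's own z axis and vertical above 0.35 rad).
It fails at once if the sprung hook jerks: it moves faster than 0.1 m/s (linear speed of hook above 0.1 m/s).
It fails at once if the bail bears on the hook with more than 12 N (contact force between pail and hook above 12 N).
It fails at once if a bystander is moved by more than 25 mm (distance of any of mug, bowl, spice_jar, salt_tin, pot, spoon, pepper_mill from where it was at the start of the episode above 0.025 m).
It also fails if it takes over 72 s, if anything falls off the work surface, if the arm or the gripper's body presses on something with over 40 N, if the wrist force passes 120 N, or if a joint passes its speed limit or range.

### The arm

A 7-joint arm with a two-finger parallel gripper is mounted at the origin on the work surface. World frame = base frame: x ahead of the robot, y to its left, z up, the work surface at z = 0. Lengths are in mm, angles in degrees, forces in N, time in s.
With the tool pointing down it reaches from about 350 to 900 mm from the base axis. Payload 19.9 kg.
Tool frame: the origin (TCP) lies midway between the tips of the shut fingers; the grasp point (between the pads) lies arm.grasp_offset behind it (arm.grasp_offset is the distance from the TCP to the grasp point, in mm); z points along the fingers, y is the line along which they close (so a half turn about z gives the same grasp; the last joint's range is limited). The gripper opens to 94 mm and grips with 3 to 60 N. Pads are 16 mm wide; open, the fingers measure 119 mm over their backs; the gripper's body (75 mm by 177 mm) begins 78 mm behind the grasp point.
Start: joints at [62.08, 23.915, -0.59, 92.452, 0.269, 63.638, -3.037], TCP at [269.478, -563.897, 205.425] pointing down, gripper open.
Joint ranges: [-161.28, 161.28], [-22.2, 115.67], [-73.04, 71.86], [3.21, 147.25], [-68.34, 248.33], [10.77, 114.83], [-161.83, 161.83]. Speed limits (degrees/s): [108.29, 108.29, 136.94, 136.94, 172.46, 172.46, 172.46].

### API

Orientations are given as [roll, pitch, yaw] about the fixed x, y, z axes, in that order (R = Rz(yaw) Ry(pitch) Rx(roll)).
In Python, from plant import arm gives the robot as it stands.
- The arm moves only by the shell command python3 -m crank 'ROWS' [FORCE]. ROWS is JSON, a list of rows, each a list of 5 numbers: the opening, from 0 (shut) to 1 (fully open), then the shift along the tool's x, y, z scaled (see below), then the turn about the tool's z scaled (see below). In form: [[grip, dx, dy, dz, twist], ...]. A call has 1 to 12 rows; each row is the pose to reach, as a shift and turn from the pose commanded when the call began, along the tool's axes at that moment, turning the shorter way round; what a row does not reach only later rows make up. The controller multiplies each number of a shift by 30 cm and each number of a turn by pi rad. A row lasts 1/10 s, in which the tool goes at most 50 mm and 8.59 degrees, less where a joint would pass 70% of its speed; a pose out of reach is approached as far as the arm can. A call with a number of a shift or a turn outside -1 to 1 is refused whole. A call with a gripper value outside its range is refused whole. The fingers move at their own pace and stop on an object; FORCE is the grip in N (left out, the last holds). Time passes only in rows, so rows that repeat a pose let the fingers close. It gives the time, the measured TCP pose, the force, the opening and the grip force at its end, in the units of the state.
- arm.get_state(): the state, without advancing time (a new reading comes with each control period).
- arm.snapshot(name): name is "scene" or "side" or "wrist"; returns a dict with "frame" (480x640x3 uint8, red, green, blue), "mtx" (3x3 intrinsics, pixels), "k1" (the pictures are not rectified: a ray, as slopes to the right and down, at radius r is drawn at 1 + k1 r^2 times it, then the intrinsics apply), "R" (3x3) and "t" (3): a world point X has camera coordinates R X + t; the wrist camera has in their place "mount" (4x4, takes a point from camera to tool coordinates, whose origin is the TCP and whose axes are the flange's). Camera axes: x right, y down, z forward; pixel columns grow to the right and rows downward; lengths in mm; the calibration is good to about 2 mm. A picture is of the moment at which its call begins: read the wrist's pose just before it. There is no depth.
- arm.hand_in(): hands the job in; it is judged then, once.
The state is a dict: "time_s": time; "qpos": joint angles; "qvel": joint speeds; "joint_torque": joint torques, N m; "ee_pos": TCP position; "tool_rot": TCP orientation; "ft_force": force on the tool from outside, world axes, zero at the start; "torque": the same for the moment, N m; "width": opening from 0.0 (shut) to 1.0 (fully open); "gripper_force": force on a finger pad.
Only numpy, scipy, OpenCV 4.12 (cv2) and the standard library are available. Lean on these libraries where they do the work, as an engineer would, in place of code of your own. Each camera call takes 0.05 s, during which the arm holds its last target. There are 200 camera calls.

## Working session

There is one attempt and no reset: what is moved stays moved. The work goes in short steps, Python scripts to look and compute and a shell command to move; the robot and the scene stay as the last step left them, time stands still between calls to the robot, and variables do not carry over. Pictures are saved under pics/ and viewed, at most 12 in all, crops included, and the job is handed in when it is done.

```bash
ls; mkdir -p pics
python3 - <<'E'
from plant import arm
import cv2,numpy as np
print(arm.grasp_offset,arm.get_state())
ims=[]
for n in("scene","side"):
    s=arm.snapshot(n);cv2.imwrite(f"pics/{n}0.png",s["frame"][:,:,::-1])
    print(n,s["mtx"].tolist(),s["k1"],s["R"].tolist(),s["t"])
s=arm.snapshot("wrist");cv2.imwrite("pics/wrist0.png",s["frame"][:,:,::-1]);print(s["mtx"],s["k1"],s["mount"])
E
```

```text
pics
18.8 {'time_s': 0.0, 'qpos': array([62.08046751, 23.9462122 , -0.59154776, 92.48608531,  0.26884501,
       63.63680304, -3.03504849]), 'qvel': array([-0.02648232, -0.01777152, -0.02224567, -0.0871005 ,  0.12381069,
       -0.02288069,  0.00319674]), 'joint_torque': array([ 1.54999201e-03, -8.51264262e+01,  6.39853422e-01, -4.25982535e+01,
       -4.86446091e-02,  1.87544822e-02,  1.67915673e-04]), 'ee_pos': array([ 269.32085068, -563.57977198,  204.84096204]), 'tool_rot': array([-1.79932412e+02,  4.23429707e-03,  2.55447892e+01]), 'ft_force': array([ 0.25323825,  0.41489346, -0.48561893]), 'torque': array([-0.03975981,  0.02165282, -0.00772686]), 'gripper_force': 0.0, 'width': 0.9963643662243981}
scene [[513.0883698521322, 0.0, 322.5537138052498], [0.0, 513.0883698521322, 240.6553010751275], [0.0, 0.0, 1.0]] 0.0344507669653171 [[0.33105015004001914, 0.9436073716270282, 0.0033055059540217997], [0.5477676701656947, -0.18932113558519748, -0.8149282711637742], [-0.7683465218765082, 0.27159277573577406, -0.5795524018485387]] [-164.65237932 -157.5637919  1861.07050039]
side [[598.9182137050199, 0.0, 323.4368021210041], [0.0, 598.9182137050199, 244.96860172896785], [0.0, 0.0, 1.0]] 0.04343760525717748 [[-0.97166339452286, -0.23636308836481906, 0.001654751630207128], [-0.1732733142213261, 0.7075115538245313, -0.6851304691688693], [0.1607687977285099, -0.6660029216628425, -0.7284184937338477]] [ 515.50423312  185.52155731 1701.01049532]
[[394.59700038   0.         322.32140065]
 [  0.         394.59700038 243.13740881]
 [  0.           0.           1.        ]] -0.048337995897861835 [[-4.70753007e-05 -9.60727055e-01 -2.77495087e-01  7.91819863e+01]
 [ 9.99999930e-01  5.74602543e-05 -3.68579204e-04 -1.07055570e+00]
 [ 3.70048951e-04 -2.77495085e-01  9.60726986e-01 -1.78459633e+02]
 [ 0.00000000e+00  0.00000000e+00  0.00000000e+00  1.00000000e+00]]
```

View pics/scene0.png

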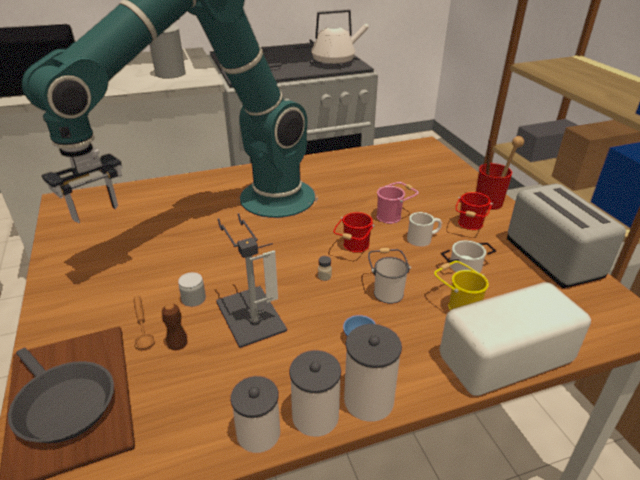

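View pics/side0.png

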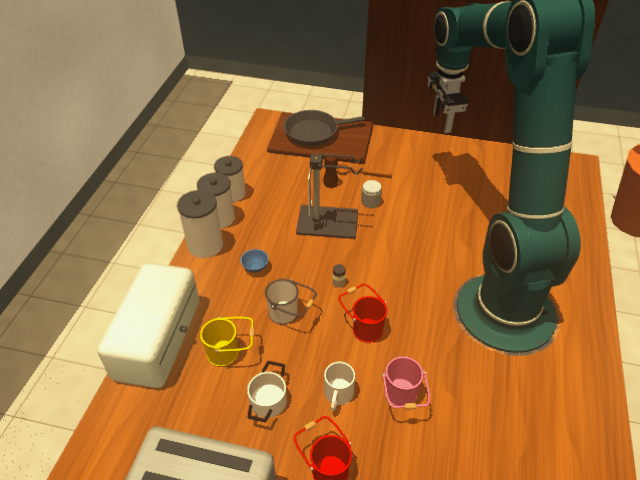

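Scene: the robot is at the back and the weighing stand at (250,300), with its hook at (235,230). Candidates for the pail:
- greyish-white pail, scene (390,278), side (283,302), wooden grip at side (309,303)
- red pails, scene (357,232) and (474,210)
- pink pail (390,205)
- yellow pail (468,290)
- pot without bail (467,258)
- mug (421,229)
- canisters

I choose the greyish-white one with the bail and check it in a close crop.

Run:
```python
import cv2,numpy as np
a=cv2.imread("pics/scene0.png");b=cv2.imread("pics/side0.png")
c=lambda im,x,y:cv2.resize(im[y:y+75,x:x+100],(400,300),interpolation=cv2.INTER_CUBIC)
cv2.imwrite("pics/crop1.png",np.vstack([np.hstack([c(a,340,235),c(b,240,260)]),np.hstack([c(a,200,205),c(b,290,145)])]))
```

```text
(no output)
```

View pics/crop1.png

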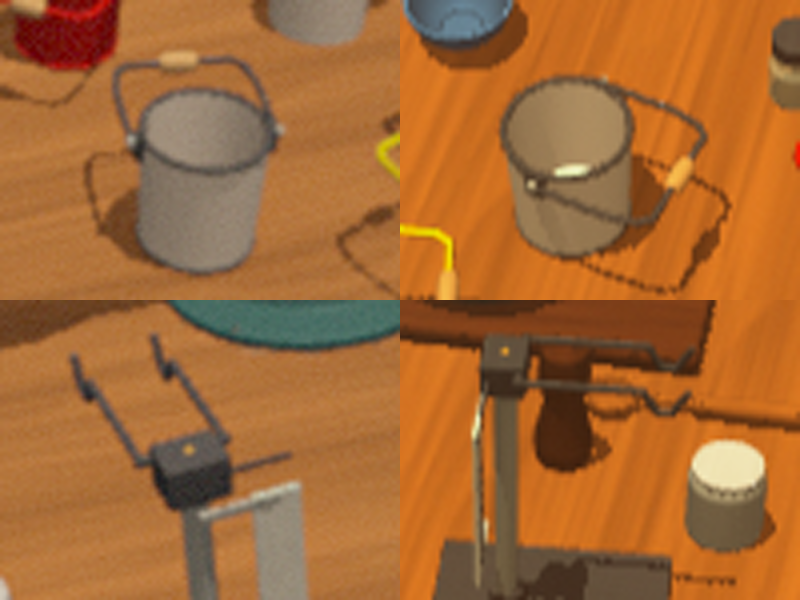

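The crop confirms it: a white pail with dark wire and a wooden grip, lying raised towards the robot. In pixels:
- **Grip:** scene (384.7,250), side (310,303)
- **Ears:** scene (374,270)/(409,267.5), side (291,280)/(273.5,306.5)
- **Troughs:** scene (222,228)/(241.7,222.5), side (356,162)/(356,172.5)

```bash
cat > h.py <<'E'
import cv2,numpy as np,json
from plant import arm
from scipy.spatial.transform import Rotation as Ro
def cam(n):
    s=arm.snapshot(n)
    if n=="wrist":
        st=arm.get_state();T=np.eye(4);T[:3,:3]=Ro.from_euler("xyz",st["tool_rot"],degrees=True).as_matrix();T[:3,3]=st["ee_pos"]
        M=np.linalg.inv(T@np.array(s["mount"]));s["R"]=M[:3,:3];s["t"]=M[:3,3]
    return s
def ray(s,p):
    m=s["mtx"];x=np.array([(p[0]-m[0][2])/m[0][0],(p[1]-m[1][2])/m[1][1]]);u=x.copy()
    for _ in range(9):u=x/(1+s["k1"]*(u@u))
    R=np.array(s["R"]);d=R.T@np.array([*u,1]);return -R.T@np.array(s["t"]),d/np.linalg.norm(d)
def tri(a,p,b,q):
    o,d=ray(a,p);o2,e=ray(b,q);k=np.linalg.lstsq(np.c_[d,-e],o2-o,rcond=None)[0]
    P,Q=o+k[0]*d,o2+k[1]*e;return (P+Q)/2,np.linalg.norm(P-Q)
def plane(s,p,z):
    o,d=ray(s,p);return o+d*(z-o[2])/d[2]
def proj(s,X):
    v=np.array(s["R"])@X+s["t"];u=v[:2]/v[2];u=u*(1+s["k1"]*(u@u));m=s["mtx"];return u*[m[0][0],m[1][1]]+[m[0][2],m[1][2]]
E
python3 - <<'E'
from h import *
a,b=cam("scene"),cam("side")
P=dict(grip=((384.75,250),(310,303.2)),earR=((373.75,270.25),(291,280)),earL=((409.25,267.5),(273.5,306.5)),
trR=((222,228),(355.75,162)),trL=((241.75,222.5),(356.2,172.5)),tipR=((218.75,219.25),(362.5,157.5)),tipL=((238.75,214.25),(361.5,168.25)),carr=((247.5,242.5),(316.5,158)))
for k,(p,q) in P.items():
    X,e=tri(a,p,b,q);print(k,X.round(1),round(e,1))
print(plane(a,(325,278),0),plane(a,(391,298),0), plane(a,(192,302),0))
E
```

```text
grip [526.6 174.5  88.7] 3.2
earR [598.6 108.2  87.6] 4.0
earL [618.6 205.4  85.9] 1.5
trR [ 494.7 -262.3  237. ] 3.7
trL [ 484.3 -212.   237.6] 0.1
tipR [ 476.5 -266.1  253.3] 1.6
tipL [ 469.9 -215.   254. ] 0.1
carr [ 605.9 -222.3  260.2] 0.3
[488.97180513  10.4623391    0.        ] [ 6.29999358e+02  1.53837337e+02 -1.13686838e-13] [ 466.41764677 -366.48896008    0.        ]
```

```bash
cat > go.py <<'E'
import sys
from h import *
def go(*a,ref=None):
    """full-scale row numbers to reach x y z yaw from the present (measured) pose"""
    st=arm.get_state();p,y=st["ee_pos"],st["tool_rot"][2];R=Ro.from_euler("xyz",[180,0,y],degrees=True).as_matrix()
    d=R.T@(np.array(a[:3])-p);t=-((a[3]-y+180)%360-180)
    return [round(v,4) for v in (*(d/300),t/180)]
if __name__=="__main__":
    st=arm.get_state();print(st["time_s"],st["ee_pos"].round(1),st["tool_rot"].round(2),st["ft_force"].round(2),round(st["width"],3))
    print(go(*map(float,sys.argv[1:5])))
E
python3 go.py 400 -300 340 78;python3 go.py 560 150 260 78
```

```text
0.25 [ 269.4 -563.8  205.2] [-179.97    0.     25.54] [ 0.14  1.31 -0.07] 1.001
[np.float64(0.7719), np.float64(-0.6057), np.float64(-0.4495), np.float64(-0.2915)]
0.25 [ 269.4 -563.8  205.2] [-179.97    0.     25.54] [ 0.14  1.31 -0.07] 1.001
[np.float64(1.8998), np.float64(-1.7292), np.float64(-0.1828), np.float64(-0.2915)]
```

```bash
python3 -m crank '[[1,0,0,-0.15,0],[1,0.1,-0.1,-0.3,-0.05],[1,0.22,-0.2,-0.45,-0.1],[1,0.36,-0.3,-0.45,-0.14],[1,0.5,-0.4,-0.45,-0.18],[1,0.6,-0.5,-0.45,-0.22],[1,0.7,-0.6,-0.45,-0.26],[1,0.77,-0.6,-0.45,-0.2915],[1,0.77,-0.6,-0.45,-0.2915],[1,0.77,-0.6,-0.45,-0.2915],[1,0.77,-0.6,-0.45,-0.2915]]'; python3 go.py 560 150 260 78;python3 go.py 490 0 320 78
```

```text
time_s: 1.35
ee_pos: [399.5, -302.9, 340.2]
tool_rot: [-180.0, -0.0, 77.8]
ft_force: [-0.0, -1.0, -0.5]
width: 0.999
gripper_force: 0.0
1.35 [ 399.5 -302.9  340.2] [-179.97   -0.     77.85] [-0.03 -0.97 -0.52] 0.999
[np.float64(1.5884), np.float64(0.2051), np.float64(0.2675), np.float64(-0.0008)]
1.35 [ 399.5 -302.9  340.2] [-179.97   -0.     77.85] [-0.03 -0.97 -0.52] 0.999
[np.float64(1.0505), np.float64(0.0823), np.float64(0.0675), np.float64(-0.0008)]
```

```bash
cat > shot.py <<'E'
import sys,pickle
from h import *
s=cam("wrist");pickle.dump(s,open(f"pics/{sys.argv[1]}.pkl","wb"));cv2.imwrite(f"pics/{sys.argv[1]}.png",s["frame"][:,:,::-1])
for n,P in dict(grip=(526.6,174.5,88),earR=(598.6,108,88),earL=(618,205,88),trR=(494.7,-262,237),trL=(484,-212,237)).items(): print(n,proj(s,np.array(P)).round())
E
python3 shot.py h1
python3 -m crank '[[1,0.15,0,0,0],[1,0.3,0,0,0],[1,0.3,0,0,0],[1,0.3,0,0,0]]';python3 shot.py h2
python3 -m crank '[[1,0.16,0,0,0],[1,0.32,0.05,0,0],[1,0.48,0.1,0,0],[1,0.64,0.15,0.1,0],[1,0.8,0.2,0.2,0],[1,0.94,0.2,0.26,0],[1,0.94,0.2,0.26,0],[1,0.94,0.2,0.26,0],[1,0.94,0.2,0.26,0]]';python3 shot.py p1; python3 go.py 560 150 260 78
```

```text
grip [ 352. -339.]
earR [ 446. -279.]
earL [ 444. -383.]
trR [445. 161.]
trL [420.  90.]
time_s: 1.8
ee_pos: [418.8, -214.1, 340.5]
tool_rot: [180.0, 0.0, 78.0]
ft_force: [0.5, -0.7, -0.2]
width: 1.001
gripper_force: 0.0
grip [ 352. -235.]
earR [ 443. -172.]
earL [ 445. -289.]
trR [435. 280.]
trL [412. 221.]
time_s: 2.75
ee_pos: [536.5, 47.6, 262.6]
tool_rot: [-180.0, 0.0, 77.9]
ft_force: [0.7, -0.0, -0.5]
width: 1.001
gripper_force: 0.0
grip [281.  79.]
earR [380. 140.]
earL [382.  15.]
trR [355. 635.]
trL [329. 599.]
2.8 [536.6  47.3 262.9] [1.7997e+02 3.0000e-02 7.7850e+01] [ 0.33 -0.47  0.04] 0.998
[np.float64(0.351), np.float64(0.0043), np.float64(0.0097), np.float64(-0.0008)]
```

```bash
python3 -m crank '[[1,0.16,0,0,0],[1,0.33,0,0,0],[1,0.33,0,0,0],[1,0.33,0,0,0]]';python3 shot.py p2
python3 - <<'E'
import cv2,numpy as np
r=lambda n:cv2.imread(f"pics/{n}.png")
c=lambda n,x,y:cv2.resize(r(n)[y:y+150,x:x+200],(400,300),interpolation=cv2.INTER_CUBIC)
cv2.imwrite("pics/m1.png",np.vstack([np.hstack([c("h1",340,60),c("h2",340,170)]),np.hstack([c("p1",230,0),c("p2",230,110)])]))
E
```

```text
time_s: 3.2
ee_pos: [557.2, 145.8, 262.9]
tool_rot: [180.0, 0.0, 78.0]
ft_force: [0.2, -1.1, 0.4]
width: 0.999
gripper_force: 0.0
grip [285. 196.]
earR [376. 249.]
earL [378. 140.]
trR [351. 699.]
trL [328. 671.]
```

View pics/m1.png

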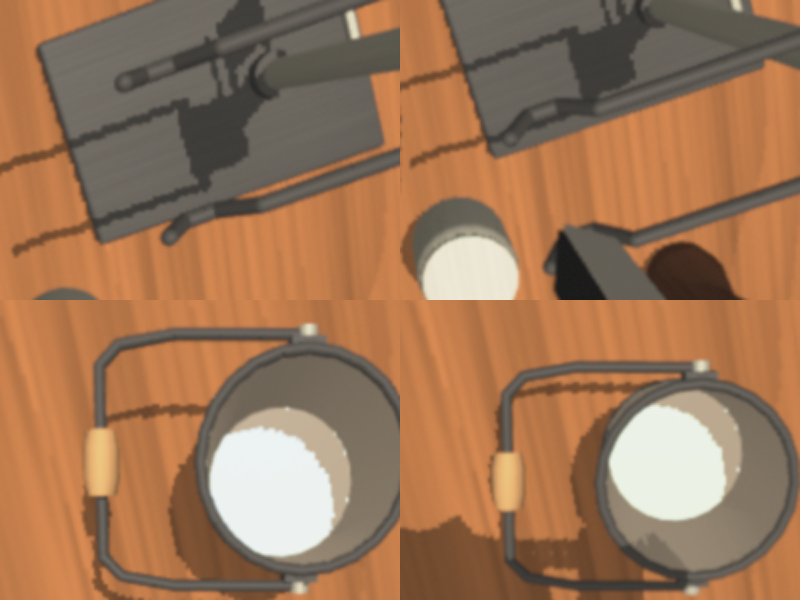

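The montage shows the sleeve and ear rivets clearly in p1 and p2, and both prong troughs in h1. In h2 a finger partly hides the right prong. I'll triangulate these.

Run:
```python
from h import *
import pickle
L=lambda n:pickle.load(open(f"pics/{n}.pkl","rb"))
p1,p2,h1,h2=map(L,("p1","p2","h1","h2"))
for n,a,p,b,q in (("grip",p1,(280.5,81),p2,(283.5,201)),("earL",p1,(384.5,15),p2,(380,142.5)),("earR",p1,(379.5,144),p2,(376,255)),
 ("trL",h1,(421,95.5),h2,(411.5,222)),("trR",h1,(441.5,166.5),h2,(440,284.5)),("tipL",h1,(402.5,101),h2,(396,236)),("tipR",h1,(425,178),h2,(416.5,302.5))):
    X,e=tri(a,p,b,q);z=87.5 if n[0] in"ge" else 237 if n[1]=="r" else 252; print(n,X.round(1),round(e,1),plane(a,p,z).round(1),plane(b,q,z).round(1))
```

```text
grip [526.  171.8  96.8] 0.3 [525.5 173.   87.5] [524.6 170.4  87.5]
earL [618.4 203.3  94.1] 0.5 [620.  204.7  87.5] [619.1 203.   87.5]
earR [597.  104.9  95.1] 0.4 [597.8 104.4  87.5] [597.7 102.2  87.5]
trL [ 485.5 -215.   230. ] 1.2 [ 484.4 -215.4  237. ] [ 483.7 -213.   237. ]
trR [ 495.2 -266.3  235.6] 6.2 [ 491.6 -265.5  237. ] [ 498.  -266.5  237. ]
tipL [ 468.8 -216.7  251.2] 0.3 [ 468.5 -216.7  252. ] [ 468.8 -216.5  252. ]
tipR [ 474.9 -268.   255.8] 0.5 [ 475.5 -268.6  252. ] [ 475.7 -270.   252. ]
```

```bash
python3 go.py 526 172.5 140 78; python3 go.py 526 172.5 70 78
```

```text
3.25 [557.2 144.7 262.8] [1.7996e+02 3.0000e-02 7.7910e+01] [-0.49 -0.6  -0.16] 1.001
[np.float64(0.0689), np.float64(-0.1212), np.float64(0.4095), np.float64(-0.0005)]
3.25 [557.2 144.7 262.8] [1.7996e+02 3.0000e-02 7.7910e+01] [-0.49 -0.6  -0.16] 1.001
[np.float64(0.0689), np.float64(-0.1212), np.float64(0.6428), np.float64(-0.0005)]
```

```bash
python3 -m crank '[[0.35,0.069,-0.121,0,0],[0.35,0.069,-0.121,0,0],[0.35,0.069,-0.121,0.14,0],[0.35,0.069,-0.121,0.28,0],[0.35,0.069,-0.121,0.4,0],[0.35,0.069,-0.121,0.4,0],[0.35,0.069,-0.121,0.4,0]]' 4; python3 shot.py p3; python3 go.py 526 172.5 70 78
python3 - <<'E'
import cv2,numpy as np
from h import *
s=cam("side")["frame"][:,:,::-1][240:340,230:380];w=cv2.imread("pics/p3.png")
cv2.imwrite("pics/m2.png",np.hstack([cv2.resize(w,(440,330)),cv2.resize(s,(360,330))[:,:]]))
E
```

```text
time_s: 3.95
ee_pos: [526.2, 173.1, 143.6]
tool_rot: [180.0, 0.0, 77.9]
ft_force: [0.5, -0.2, 0.9]
width: 0.442
gripper_force: 0.0
grip [325. 262.]
earR [451. 332.]
earL [464. 184.]
trR [408. 891.]
trL [384. 879.]
4.0 [526.7 173.6 144.5] [ 1.7989e+02 -4.0000e-02  7.7940e+01] [0.24 0.47 0.63] 0.396
[np.float64(-0.0041), np.float64(-0.0016), np.float64(0.2482), np.float64(-0.0004)]
```

View pics/m2.png

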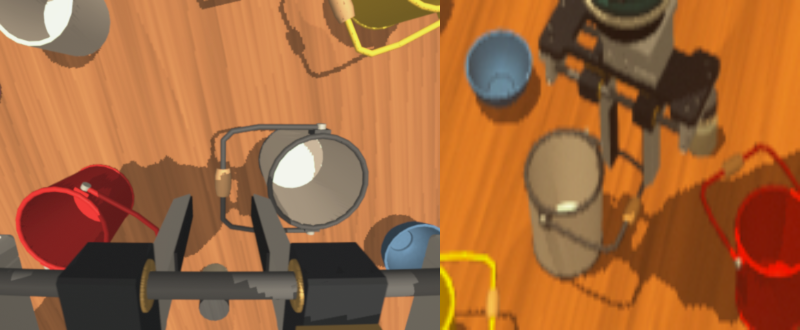

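The sleeve is at wrist pixel (324,265), against a predicted (325,262), and centred between the fingers. The gap to the rim is free, so I go down and close gently.

```bash
python3 -m crank '[[0.35,0,0,0.1,0],[0.35,0,0,0.2,0],[0.35,0,0,0.245,0],[0.35,0,0,0.245,0],[0.35,0,0,0.245,0],[0.1,0,0,0.245,0],[0.1,0,0,0.245,0],[0.1,0,0,0.245,0],[0.1,0,0,0.245,0],[0.1,0,0,0.245,0]]' 4; python3 go.py 526 172.5 70 78
```

```text
time_s: 5.05
ee_pos: [525.8, 174.2, 69.1]
tool_rot: [180.0, -0.0, 78.0]
ft_force: [0.6, 0.6, -0.3]
width: 0.158
gripper_force: 4.0
5.05 [525.8 174.2  69.1] [ 1.7998e+02 -1.0000e-02  7.8010e+01] [ 0.56  0.62 -0.28] 0.158
[np.float64(-0.0053), np.float64(0.002), np.float64(-0.0029), np.float64(0.0)]
```

```bash
python3 -m crank '[[0.1,0.0014,0,0,0],[0.1,0,0.0014,-0.0213,0],[0.1,0,0.0056,-0.0492,0],[0.1,0,0.0126,-0.0765,0],[0.1,0,0.0222,-0.103,0],[0.1,0,0.0345,-0.1283,0],[0.1,0,0.0492,-0.1523,0],[0.1,0,0.0662,-0.1747,0],[0.1,0,0.0854,-0.1953,0],[0.1,0,0.0854,-0.1953,0],[0.1,0,0.0854,-0.1953,0]]' 4; python3 go.py 608.4 155 152 78
python3 - <<'E'
from h import *
f=[cam(n)["frame"][:,:,::-1] for n in("scene","side")]
cv2.imwrite("pics/m3.png",np.hstack([cv2.resize(f[0][215:315,325:458],(400,300)),cv2.resize(f[1][235:335,220:353],(400,300))]))
E
```

```text
time_s: 6.15
ee_pos: [550.5, 169.0, 127.5]
tool_rot: [-180.0, -0.0, 78.0]
ft_force: [-3.2, -0.3, 2.3]
width: 0.155
gripper_force: 4.0
6.15 [550.5 169.  127.5] [-179.97   -0.     78.02] [-3.16 -0.31  2.32] 0.155
[np.float64(-0.0055), np.float64(0.1985), np.float64(-0.0818), np.float64(0.0001)]
```

View pics/m3.png

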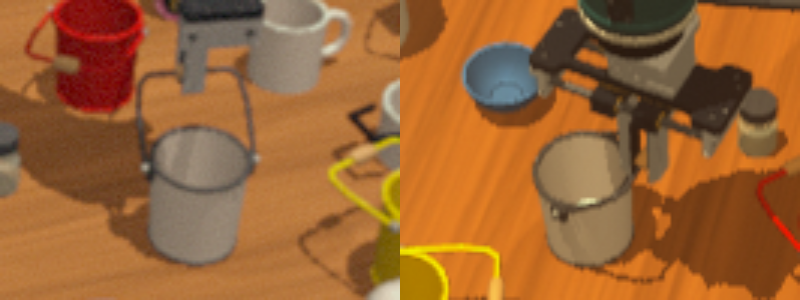

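Upright swing is half done: the pail still stands level. About 4 N of radial compression, so the radius is ~2 mm short. I'll ease outwards.

```bash
python3 -m crank '[[0.1,0,-0.003,-0.004,0],[0.1,0,-0.004,-0.006,0],[0.1,0,-0.004,-0.006,0]]' 4; python3 go.py 608.4 155 154.2 78
```

```text
time_s: 6.55
ee_pos: [549.5, 169.0, 129.3]
tool_rot: [180.0, 0.0, 78.0]
ft_force: [0.7, -0.2, -1.8]
width: 0.158
gripper_force: 4.0
6.55 [549.5 169.  129.3] [179.99   0.    78.01] [ 0.69 -0.23 -1.85] 0.158
[np.float64(-0.0049), np.float64(0.2017), np.float64(-0.0829), np.float64(0.0)]
```

```bash
python3 -m crank '[[0.1,0,0.021,-0.017,0],[0.1,0,0.044,-0.0335,0],[0.1,0,0.069,-0.0475,0],[0.1,0,0.095,-0.059,0],[0.1,0,0.095,-0.059,0],[0.1,0,0.095,-0.059,0]]' 4; python3 go.py 608.4 155 154.2 78
```

```text
time_s: 7.15
ee_pos: [577.7, 163.2, 147.2]
tool_rot: [-180.0, -0.0, 78.0]
ft_force: [-2.7, 0.6, 4.7]
width: 0.161
gripper_force: 4.0
7.15 [577.7 163.2 147.2] [-1.800e+02 -2.000e-02  7.801e+01] [-2.73  0.61  4.68] 0.161
[np.float64(-0.0056), np.float64(0.1058), np.float64(-0.0233), np.float64(0.0)]
```

```bash
python3 -m crank '[[0.1,0,-0.002,-0.005,0],[0.1,0,-0.002,-0.007,0],[0.1,0,-0.002,-0.007,0]]' 4; python3 -m crank '[[0.1,0,0.025,-0.012,0],[0.1,0,0.05,-0.02,0],[0.1,0,0.075,-0.025,0],[0.1,0,0.095,-0.026,0],[0.1,0,0.095,-0.026,0],[0.1,0,0.095,-0.026,0]]' 4;python3 go.py 608.4 155 154.2 78
```

```text
time_s: 7.45
ee_pos: [576.7, 163.2, 149.0]
tool_rot: [-180.0, 0.0, 78.0]
ft_force: [0.8, -0.5, -1.4]
width: 0.156
gripper_force: 4.0
time_s: 8.05
ee_pos: [604.5, 157.4, 156.6]
tool_rot: [-180.0, 0.0, 78.0]
ft_force: [0.5, -0.3, -2.8]
width: 0.16
gripper_force: 4.0
8.05 [604.5 157.4 156.6] [-179.96    0.     78.01] [ 0.48 -0.3  -2.81] 0.16
[np.float64(-0.0051), np.float64(0.0144), np.float64(0.0081), np.float64(0.0001)]
```

```bash
python3 -m crank '[[0.1,0,0.005,0.003,0],[0.1,0,0.01,0.005,0],[0.1,0,0.01,0.005,0],[0.1,0,0.01,0.005,0]]' 4;python3 - <<'E'
from h import *
f=[cam(n)["frame"][:,:,::-1] for n in("scene","side")]
cv2.imwrite("pics/m4.png",np.hstack([cv2.resize(f[0][215:315,325:458],(400,300)),cv2.resize(f[1][235:335,220:353],(400,300))]))
for _ in range(4):print(arm.get_state()["ft_force"].round(2))
E
```

```text
time_s: 8.45
ee_pos: [607.5, 156.8, 155.3]
tool_rot: [-180.0, 0.0, 78.0]
ft_force: [0.1, 0.6, -2.3]
width: 0.158
gripper_force: 4.0
[ 0.19  0.31 -3.61]
[ 0.19  0.31 -3.61]
[ 0.19  0.31 -3.61]
[ 0.19  0.31 -3.61]
```

View pics/m4.png

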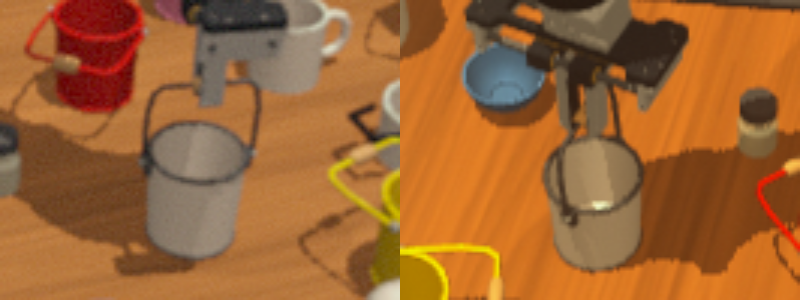

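```bash
python3 -m crank '[[0.1,0,0,0.004,0],[0.1,0,0,0.004,0],[0.1,0,0,0.004,0],[0.1,0,0,0.004,0]]' 4;python3 - <<'E'
from h import *
a,b=cam("scene"),cam("side")
print(tri(a,(409,266.7),b,(276.7,306.7)))
for c in(a,b):
    print(arm.get_state()["ft_force"].round(2))
for p in((409.25,267.5),(409,266.7),(373.75,270.25),(374,268.3)):print(plane(a,p,88))
E
```

```text
time_s: 8.95
ee_pos: [607.9, 156.8, 154.6]
tool_rot: [180.0, -0.0, 78.0]
ft_force: [0.8, -1.3, 5.6]
width: 0.157
gripper_force: 4.0
(array([611.86184232, 205.71808059,  85.16882968]), np.float64(6.536712762894639))
[ 1.42 -1.14  5.7 ]
[ 1.42 -1.14  5.7 ]
[621.62740916 204.36538978  88.        ]
[618.27914357 205.33263007  88.        ]
[601.20338037 108.87875474  88.        ]
[593.72782077 112.94141834  88.        ]
```

Force flips from −3.6 N to +5.6 N within 0.7 mm, so the pail stands on the counter with the bail upright. Now I grip firmly and lift.

```bash
python3 -m crank '[[0.05,0,0,-0.003,0],[0.05,0,0,-0.003,0],[0.05,0,0,-0.003,0],[0.05,0,0,-0.01,0],[0.05,0,0,-0.02,0],[0.05,0,0,-0.04,0],[0.05,0,0,-0.065,0],[0.05,0,0,-0.095,0],[0.05,0,0,-0.125,0],[0.05,0,0,-0.15,0],[0.05,0,0,-0.16,0],[0.05,0,0,-0.16,0]]' 25; python3 -m crank '[[0.05,0,0,-0.03,0],[0.05,0,0,-0.08,0],[0.05,0,0,-0.14,0],[0.05,0,0,-0.2,0],[0.05,0,0,-0.26,0],[0.05,0,0,-0.31,0],[0.05,0,0,-0.345,0],[0.05,0,0,-0.36,0],[0.05,0,0,-0.365,0],[0.05,0,0,-0.365,0],[0.05,0,0,-0.365,0],[0.05,0,0,-0.365,0]]'; for y in 78 99.5; do python3 go.py 405 -253 300 $y; done
```

```text
time_s: 10.25
ee_pos: [607.8, 156.8, 202.7]
tool_rot: [180.0, -0.0, 78.0]
ft_force: [0.1, 0.4, -3.7]
width: 0.15
gripper_force: 25.0
time_s: 11.45
ee_pos: [607.4, 156.7, 311.2]
tool_rot: [-179.9, 0.0, 78.0]
ft_force: [0.9, 1.1, -2.3]
width: 0.151
gripper_force: 25.0
11.45 [607.4 156.7 311.2] [-1.7995e+02  2.0000e-02  7.8020e+01] [ 0.86  1.12 -2.25] 0.151
[np.float64(-1.4759), np.float64(-0.3765), np.float64(0.0372), np.float64(0.0001)]
11.45 [607.4 156.7 311.2] [-1.7995e+02  2.0000e-02  7.8020e+01] [ 0.86  1.12 -2.25] 0.151
[np.float64(-1.4759), np.float64(-0.3765), np.float64(0.0372), np.float64(-0.1194)]
```

```bash
python3 -m crank '[[0.05,-0.007,-0.002,0,-0.001],[0.05,-0.021,-0.005,0,-0.003],[0.05,-0.042,-0.01,0,-0.006],[0.05,-0.07,-0.018,0,-0.009],[0.05,-0.105,-0.027,0,-0.013],[0.05,-0.147,-0.037,0,-0.017],[0.05,-0.19,-0.048,0,-0.021],[0.05,-0.24,-0.061,0,-0.025],[0.05,-0.29,-0.074,0,-0.029],[0.05,-0.34,-0.087,0,-0.033],[0.05,-0.39,-0.1,0,-0.037],[0.05,-0.44,-0.112,0,-0.041]]'; python3 go.py 405 -253 300 99
```

```text
time_s: 12.65
ee_pos: [546.6, 33.3, 311.8]
tool_rot: [180.0, 0.0, 85.4]
ft_force: [0.2, 0.8, -3.1]
width: 0.146
gripper_force: 25.0
12.65 [546.6  33.3 311.8] [1.7999e+02 2.0000e-02 8.5420e+01] [ 0.19  0.84 -3.1 ] 0.146
[np.float64(-0.989), np.float64(-0.3942), np.float64(0.0394), np.float64(-0.0754)]
```

```bash
python3 -m crank '[[0.05,-0.05,-0.018,0,-0.005],[0.05,-0.1,-0.038,0,-0.01],[0.05,-0.15,-0.058,0,-0.015],[0.05,-0.2,-0.078,0,-0.02],[0.05,-0.25,-0.1,0,-0.025],[0.05,-0.3,-0.12,0,-0.03],[0.05,-0.35,-0.14,0,-0.035],[0.05,-0.4,-0.16,0,-0.04],[0.05,-0.45,-0.18,0,-0.045],[0.05,-0.5,-0.2,0,-0.05],[0.05,-0.55,-0.22,0,-0.055],[0.05,-0.6,-0.24,0,-0.06]]'; python3 go.py 405 -253 300 99
```

```text
time_s: 13.85
ee_pos: [460.1, -140.0, 311.9]
tool_rot: [180.0, 0.0, 96.2]
ft_force: [-0.1, 0.4, -3.1]
width: 0.152
gripper_force: 25.0
13.85 [ 460.1 -140.   311.9] [1.7999e+02 2.0000e-02 9.6230e+01] [-0.06  0.45 -3.07] 0.152
[np.float64(-0.3544), np.float64(-0.2236), np.float64(0.0396), np.float64(-0.0154)]
```

```bash
python3 -m crank '[[0.05,-0.042,-0.024,0,0],[0.05,-0.075,-0.05,0,0],[0.05,-0.1,-0.08,0,0],[0.05,-0.12,-0.115,0,0],[0.05,-0.135,-0.15,0,0],[0.05,-0.15,-0.18,0,-0.005],[0.05,-0.165,-0.205,0,-0.01],[0.05,-0.185,-0.222,0,-0.015],[0.05,-0.21,-0.23,0,-0.015],[0.05,-0.24,-0.23,0,-0.015],[0.05,-0.275,-0.23,0,-0.015],[0.05,-0.305,-0.23,0,-0.015]]'; python3 -m crank '[[0.05,-0.025,0,0,0],[0.05,-0.04,0,0,0],[0.05,-0.05,0,0,0],[0.05,-0.05,0,0.01,0],[0.05,-0.05,0,0.03,0],[0.05,-0.05,0,0.05,0],[0.05,-0.05,0,0.065,0],[0.05,-0.05,0,0.075,0],[0.05,-0.05,0,0.075,0],[0.05,-0.05,0,0.075,0],[0.05,-0.05,0,0.075,0]]';python3 go.py 490 -238.5 253 99.5;  python3 - <<'E'
from h import *
f=[cam(n)["frame"][:,:,::-1] for n in("scene","side")]
cv2.imwrite("pics/m5.png",np.hstack([cv2.resize(f[0][165:315,120:320],(400,300)),cv2.resize(f[1][90:240,290:490],(400,300))]))
E
```

```text
time_s: 15.05
ee_pos: [402.6, -238.4, 311.6]
tool_rot: [-180.0, -0.0, 98.9]
ft_force: [-0.0, 0.3, -2.6]
width: 0.152
gripper_force: 25.0
time_s: 16.15
ee_pos: [404.8, -252.3, 289.4]
tool_rot: [180.0, 0.0, 98.9]
ft_force: [-0.6, 0.7, -4.5]
width: 0.151
gripper_force: 25.0
16.15 [ 404.8 -252.3  289.4] [1.7999e+02 1.0000e-02 9.8900e+01] [-0.64  0.68 -4.48] 0.151
[np.float64(0.0014), np.float64(0.2877), np.float64(0.1214), np.float64(-0.0034)]
```

View pics/m5.png

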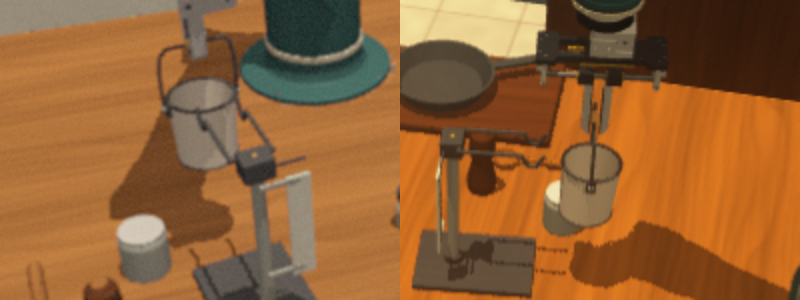

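The pail hangs upright at side crop (590,185), in front of the prongs and clear of them. I lower to just above tip height, then advance over the tips.

```bash
python3 -m crank '[[0.05,0,0,0.02,0],[0.05,0,0,0.045,0],[0.05,0,0,0.075,0],[0.05,0,0.004,0.1,0],[0.05,0,0.012,0.115,0],[0.05,0,0.024,0.12,0],[0.05,0,0.04,0.12,0],[0.05,0,0.06,0.12,0],[0.05,0,0.085,0.12,0],[0.05,0,0.11,0.12,0],[0.05,0,0.135,0.12,0],[0.05,0,0.16,0.12,0]]'; python3 -m crank '[[0.05,0,0.025,0,0],[0.05,0,0.05,0,0],[0.05,0,0.072,0,0],[0.05,0,0.092,0,0],[0.05,0,0.107,0,0],[0.05,0,0.118,0,0],[0.05,0,0.125,0,0],[0.05,0,0.128,0,0],[0.05,0,0.128,0,0],[0.05,0,0.128,0,0],[0.05,0,0.128,0,0]]';python3 go.py 490 -238.5 225 99;  python3 - <<'E'
from h import *
f=[cam(n)["frame"][:,:,::-1] for n in("scene","side")]
cv2.imwrite("pics/m6.png",np.hstack([cv2.resize(f[0][190:265,190:290],(400,300)),cv2.resize(f[1][120:195,290:390],(400,300))]))
E
```

```text
time_s: 17.45
ee_pos: [452.8, -244.7, 253.2]
tool_rot: [-180.0, -0.0, 98.9]
ft_force: [0.7, -0.2, -4.0]
width: 0.148
gripper_force: 25.0
time_s: 18.55
ee_pos: [489.9, -239.0, 253.3]
tool_rot: [-180.0, 0.0, 98.9]
ft_force: [0.2, -0.0, -3.0]
width: 0.152
gripper_force: 25.0
18.55 [ 489.9 -239.   253.3] [-180.      0.     98.88] [ 0.19 -0.05 -3.02] 0.152
[np.float64(0.0015), np.float64(0.0005), np.float64(0.0942), np.float64(-0.0007)]
```

View pics/m6.png

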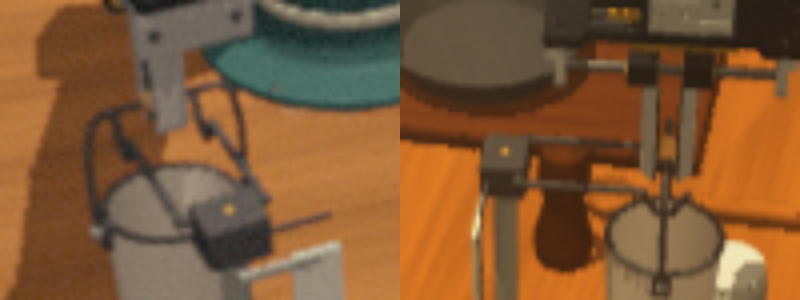

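In the side crop the bail wire (665,190) is directly over the trough and the prongs pass through the loop. I lower slowly.

```bash
python3 -m crank '[[0.05,0,0,0.01,0],[0.05,0,0,0.022,0],[0.05,0,0,0.034,0],[0.05,0,0,0.046,0],[0.05,0,0,0.056,0],[0.05,0,0,0.064,0],[0.05,0,0,0.07,0],[0.05,0,0,0.076,0],[0.05,0,0,0.081,0],[0.05,0,0,0.085,0]]';python3 -m crank '[[0.05,0,0,0.003,0],[0.05,0,0,0.006,0],[0.05,0,0,0.009,0],[0.05,0,0,0.012,0],[0.05,0,0,0.015,0],[0.05,0,0,0.018,0],[0.05,0,0,0.021,0],[0.05,0,0,0.024,0],[0.05,0,0,0.027,0],[0.05,0,0,0.03,0],[0.05,0,0,0.033,0],[0.05,0,0,0.036,0]]';python3 -m crank '[[0.05,0,0,0.003,0],[0.05,0,0,0.006,0],[0.05,0,0,0.009,0],[0.05,0,0,0.012,0],[0.05,0,0,0.015,0],[0.05,0,0,0.018,0],[0.05,0,0,0.018,0],[0.05,0,0,0.018,0],[0.05,0,0,0.018,0]]'; python3 -m crank '[[0.05,0,0,0.003,0],[0.05,0,0,0.006,0],[0.05,0,0,0.009,0],[0.05,0,0,0.012,0],[0.05,0,0,0.015,0],[0.05,0,0,0.018,0],[0.05,0,0,0.018,0],[0.05,0,0,0.018,0],[0.05,0,0,0.018,0]]'
```

```text
time_s: 19.65
ee_pos: [490.1, -238.9, 227.6]
tool_rot: [-180.0, -0.0, 98.9]
ft_force: [-0.8, 0.2, -4.0]
width: 0.152
gripper_force: 25.0
time_s: 20.85
ee_pos: [490.0, -238.9, 216.9]
tool_rot: [-180.0, -0.0, 98.9]
ft_force: [0.0, -0.3, -2.6]
width: 0.149
gripper_force: 25.0
time_s: 21.75
ee_pos: [490.0, -238.9, 211.6]
tool_rot: [-180.0, -0.0, 98.9]
ft_force: [-0.5, -0.8, -2.6]
width: 0.151
gripper_force: 25.0
time_s: 22.65
ee_pos: [490.1, -238.9, 206.1]
tool_rot: [-180.0, -0.0, 98.9]
ft_force: [0.0, 1.0, -0.6]
width: 0.149
gripper_force: 25.0
```

```bash
cat > f.py <<'E'
from h import *
f=[]
for _ in range(12): arm.snapshot("side");f.append(arm.get_state()["ft_force"])
print(np.mean(f,0).round(2),np.std(f,0).round(2),arm.get_state()["ee_pos"].round(1))
E
python3 f.py; python3 -m crank '[[0.05,0,0,0.003,0],[0.05,0,0,0.006,0],[0.05,0,0,0.009,0],[0.05,0,0,0.012,0],[0.05,0,0,0.012,0],[0.05,0,0,0.012,0],[0.05,0,0,0.012,0]]';python3 f.py
```

```text
[ 0.24 -0.13 -1.08] [0.56 0.38 0.48] [ 490.  -238.9  206.1]
time_s: 23.95
ee_pos: [490.0, -238.9, 202.6]
tool_rot: [-180.0, -0.0, 98.9]
ft_force: [-0.5, 0.6, -1.1]
width: 0.15
gripper_force: 25.0
[ 0.02 -0.16 -1.11] [0.4  0.32 0.46] [ 490.  -238.9  202.5]
```

```bash
python3 -m crank '[[0.05,0,0,0.003,0],[0.05,0,0,0.006,0],[0.05,0,0,0.009,0],[0.05,0,0,0.012,0],[0.05,0,0,0.015,0],[0.05,0,0,0.015,0],[0.05,0,0,0.015,0]]';python3 f.py
```

```text
time_s: 25.25
ee_pos: [490.0, -238.9, 198.0]
tool_rot: [-180.0, -0.0, 98.9]
ft_force: [0.6, -0.2, 0.6]
width: 0.15
gripper_force: 25.0
[ 0.   -0.07 -0.04] [0.54 0.42 0.45] [ 490.1 -238.9  198. ]
```

```bash
python3 -m crank '[[0.1,0,0,0,0],[0.1,0,0,0,0],[0.1,0,0,0,0]]' 3; python3 -m crank '[[0.165,0,0,0,0],[0.18,0,0,0,0],[0.2,0,0,0,0],[0.24,0,0,0,0],[0.3,0,0,0,0],[0.36,0,0,0,0],[0.4,0,0,0,0],[0.4,0,0,0,0],[0.4,0,0,0,0],[0.4,0,0,0,0]]'
python3 - <<'E'
from h import *
f=[cam(n)["frame"][:,:,::-1] for n in("scene","side")]
cv2.imwrite("pics/m7.png",np.hstack([cv2.resize(f[0][190:290,180:313],(400,300)),cv2.resize(f[1][110:210,280:413],(400,300))]))
E
```

```text
time_s: 26.15
ee_pos: [490.2, -238.9, 198.1]
tool_rot: [180.0, -0.0, 98.9]
ft_force: [1.8, 0.2, -0.9]
width: 0.157
gripper_force: 3.0
time_s: 27.15
ee_pos: [490.0, -238.9, 198.0]
tool_rot: [-180.0, -0.0, 98.9]
ft_force: [-0.1, -0.5, -0.2]
width: 0.397
gripper_force: 0.0
```

View pics/m7.png

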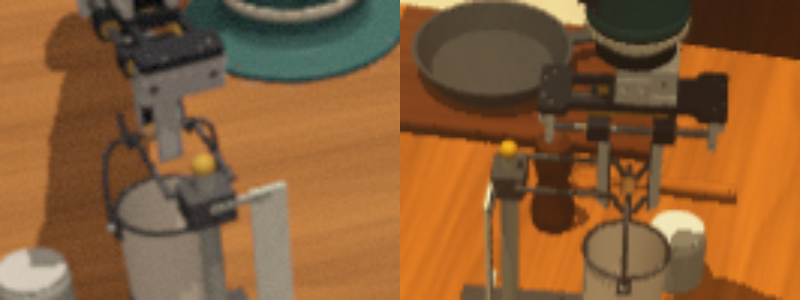

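The pail hangs level with the bar in the troughs and the fingers clear of the sleeve on both sides. I withdraw straight up and verify.

```bash
python3 -m crank '[[0.4,0,0,-0.02,0],[0.4,0,0,-0.05,0],[0.4,0,0,-0.1,0],[0.4,0,0,-0.17,0],[0.4,0,0,-0.25,0],[0.4,0,0,-0.35,0],[0.4,0,0,-0.45,0],[0.4,0,0,-0.5,0],[0.4,0,0,-0.5,0],[0.4,0,0,-0.5,0]]'; python3 -m crank '[[0.4,0,0,0,0],[0.4,0,0,0,0],[0.4,0,0,0,0],[0.4,0,0,0,0],[0.4,0,0,0,0],[0.4,0,0,0,0],[0.4,0,0,0,0],[0.4,0,0,0,0],[0.4,0,0,0,0],[0.4,0,0,0,0]]';python3 - <<'E'
from h import *
f=[cam(n)["frame"][:,:,::-1] for n in("scene","side")]
g=cam("side")["frame"][:,:,::-1]
print(cv2.absdiff(np.ascontiguousarray(f[1]),np.ascontiguousarray(g))[110:260,280:413].mean())
cv2.imwrite("pics/m8.png",np.hstack([cv2.resize(f[0][190:290,180:313],(400,300)),cv2.resize(f[1][110:210,280:413],(400,300))]))
E
```

```text
time_s: 28.25
ee_pos: [489.9, -238.9, 348.0]
tool_rot: [180.0, 0.0, 98.9]
ft_force: [0.3, -0.7, -1.1]
width: 0.402
gripper_force: 0.0
time_s: 29.25
ee_pos: [490.0, -238.9, 348.0]
tool_rot: [-180.0, -0.0, 98.9]
ft_force: [0.8, 0.5, 0.3]
width: 0.403
gripper_force: 0.0
0.7322138680033417
```

View pics/m8.png

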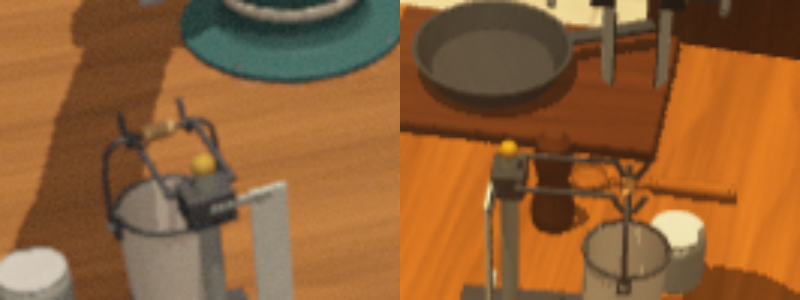

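The picture shows the grip at scene crop (160,128), with the bar in both prongs, the bail upright, and the pail level and still (frame difference is only noise). The gripper is clear, so I hand in.

```bash
python3 -c "from plant import arm;print(arm.hand_in())"
```

```text
the job is handed in; nothing more can be done
None
```

The job is handed in, with no verdict returned: in the last pictures the pail hangs still and level from both prongs of the twin hook, bail upright and the gripper clear, at 29 s of the 72 s allowed.

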